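# Make up the load stack on the spindle stand

### The arm

A 7-joint arm with a two-finger parallel gripper is mounted at the origin on a cart in front of the work surface, level with it; the furniture and walls round the work are solid. World frame = base frame: x ahead of the robot, y to its left, z up, the work surface at z = 0. Lengths are in m, angles in rad, forces in N, time in s.
With the tool pointing down it reaches from about 0.4 to 0.85 m from the base axis. Payload 10.4 kg.
Tool frame: the origin (TCP) lies midway between the tips of the shut fingers; the grasp point (between the pads) lies manip.hold_point_z behind it (manip.hold_point_z is the distance from the TCP to the grasp point, in m); z points along the fingers, y is the line along which they close (so a half turn about z gives the same grasp; the last joint's range is limited). The gripper opens to 87 mm and grips with 3 to 60 N. Pads are 19 mm wide; open, the fingers measure 117 mm over their backs; the gripper's body (75 mm by 190 mm) begins 51 mm behind the grasp point.
Start: joints at [1.163, 0.332, -0.065, 1.46, 0.022, 1.35, -0.088], TCP at [0.235, -0.579, 0.223] pointing down, gripper open.
Joint ranges: [-2.6, 2.6], [-0.5, 2.12], [-1.47, 1.34], [0.16, 2.42], [-1.27, 4.41], [0.06, 2.06], [-2.6, 2.6]. Speed limits (rad/s): [2.22, 2.22, 2.79, 2.79, 3.14, 3.14, 3.14].

### API

Orientations are given as a unit quaternion [w, x, y, z].
In Python, from plant import manip gives the robot as it stands.
- The arm moves only by the tool shift_gripper, called after "Request:" as name(argument=value, ...), one argument or row to a line, values as JSON. Schema: {"type":"object","properties":{"segments":{"type":"string"},"jaw":{"type":"number"},"force":{"type":"number"},"only":{"type":"string"},"quiet":{"type":"boolean"},"lines":{"type":"string"}},"required":["segments"],"additionalProperties":false}. segments is a string of 1 to 8 rows, one to a line, with the numbers parted by spaces; each row has 6 numbers: dx, dy, dz in m, then a rotation vector rx, ry, rz in rad; each row is the pose to reach, as a shift and turn from the pose commanded when the call began, along the tool's axes at that moment; what a row does not reach only later rows make up. A row lasts 1/8 s, in which the tool goes at most 0.0625 m and 0.188 rad, less where a joint would pass 70% of its speed; a pose out of reach is approached as far as the arm can. jaw is the finger opening in m, set as the call begins (left out keeps the last). The fingers move at their own pace and stop on an object; force is the grip in N (left out, the last holds). Time passes only in rows, so rows that do not move let the fingers close. The tool returns the time, the measured TCP pose, the force, the opening and the grip force at its end. only (a regular expression) keeps the lines of the reply that match it, lines (a string "A,B") keeps lines A to B, and quiet returns only ok. Input that does not fit is refused with a message, and nothing moves.
- manip.observe(): the state, without advancing time (a new reading comes with each control period).
- manip.get_image(name): name is "scene" or "side" or "wrist"; returns the picture (420x560x3 uint8, red, green, blue); there is no depth.
- manip.camera_info(name): a dict with "intrinsics" (3x3 intrinsics, pixels), "xyz" and "rotation" of the camera in the world; the wrist camera has in their place "hand_eye" (4x4, takes a point from camera to tool coordinates, whose origin is the TCP and whose axes are the flange's). Camera axes: x right, y down, z forward; pixel columns grow to the right and rows downward; lengths in m; the calibration is good to about 2 mm. A picture is of the moment at which its call begins: read the wrist's pose just before it. camera_info takes no time and is no camera call.
- manip.hand_in(): hands the job in; it is judged then, once.
The state is a dict: "t": time; "joints": joint angles; "joint_vel": joint speeds; "joint_efforts": joint torques, N m; "tool_pos": TCP position; "eef_rot": TCP orientation; "contact_force": force on the tool from outside, world axes, zero at the start; "wrist_torque": the same for the moment, N m; "opening": finger opening in m; "finger_force": force on a finger pad.
Only numpy, scipy, OpenCV 4.12 (cv2) and the standard library are available. Lean on these libraries where they do the work, as an engineer would, in place of code of your own. Each camera call takes 0.05 s, during which the arm holds its last target. There are 200 camera calls.

### The job

Make up the load stack on the small spindle stand: thread the largest steel disc over the spindle first, then the small collar, then the medium disc, and last stand the tall turned sleeve on top, over the spindle tip, the same way up as it stands now. Each must sit flat on the one below. Leave the oil bottle and the dial gauge where they are, undisturbed.

Things in the scene. Friction and masses are not known exactly. Their poses are not given: they have to be found in the camera images.
- stand: Spindle stand, fixed to the worktop: a round grey foot, 88 mm across at the bottom and 70 mm across on its flat top, 10 mm high, with an upright steel spindle of 10 mm diameter in its centre. The spindle tip is 66 mm above the worktop; its last 12 mm taper to a blunt point. Origin: on the worktop under the spindle, on its axis; z up.
- large_disc: Bare steel disc with a dark band round its rim and a round bore of 20 mm right through, lying flat; 62 mm across, 14 mm thick, the largest of the three bored discs, about 0.3 kg. Origin: centre of its underside, z up along the bore; round, so its yaw does not matter.
- collar: Bare steel disc with a dark band round its rim and a round bore of 20 mm right through, lying flat; 40 mm across, 12 mm thick, the smallest of the three bored discs, about 0.1 kg. Origin: centre of its underside, z up along the bore; round, so its yaw does not matter.
- medium_disc: Bare steel disc with a dark band round its rim and a round bore of 20 mm right through, lying flat; 51 mm across, 14 mm thick, the middle one of the three bored discs, about 0.2 kg. Origin: centre of its underside, z up along the bore; round, so its yaw does not matter.
- sleeve: Turned steel sleeve standing upright, 49 mm tall, 36 mm across in its lower part and slightly narrower in its upper part, with a bore of about 18 mm right through; about 0.16 kg. Origin: centre of its underside, z up along the bore; its yaw does not matter.
- oil_bottle: Bystander: upright dropper bottle, body 45 mm across and 94 mm tall, 146 mm tall with its spout. Origin: centre of its underside, z up.
- dial_gauge: Bystander: dial gauge lying on its back, 91 x 66 x 29 mm, with a brass stub along its own -x. Origin: centre of its outline, on the worktop.

How it is judged:
By the outcome, as a careful person would: the job done as asked, in the order asked, and still so for the second after the job is handed in, with the robot touching nothing.
It also fails if it takes over 115 s, if anything falls off the work surface, if the arm or the gripper's body presses on something with over 40 N, if the wrist force passes 120 N, or if a joint passes its speed limit or range.

## Working session

There is one attempt and no reset: what is moved stays moved. The work goes in short steps, Python scripts to look and compute and a tool call to move; the robot and the scene stay as the last step left them, time stands still between calls to the robot, and variables do not carry over. Pictures are saved under pics/ and viewed, at most 14 in all, crops included, and the job is handed in when it is done.

```bash
ls; mkdir -p pics; python3 - <<'E'
from plant import manip
import cv2
print(manip.observe()); print(manip.hold_point_z)
for n in ("scene","side","wrist"):
    print(n,manip.camera_info(n))
    cv2.imwrite(f"pics/{n}0.png",manip.get_image(n)[:,:,::-1])
E
```

```text
pics
plant.py
{'t': 0.0, 'joints': array([ 1.16344438,  0.33287051, -0.0647112 ,  1.46094435,  0.02158508,
        1.3498987 , -0.08849435]), 'joint_vel': array([-0.00103768, -0.00185033, -0.00051691, -0.0001985 , -0.00030222,
       -0.0013904 , -0.00017931]), 'joint_efforts': array([-6.02696832e-05, -6.23256397e+01,  2.44478043e-02, -3.89895344e+01,
       -6.12850185e-02,  3.96924152e-02,  1.38965775e-04]), 'tool_pos': array([ 0.23443968, -0.57894356,  0.22175337]), 'eef_rot': array([-6.94850882e-04,  9.81549240e-01,  1.91208216e-01, -1.59925669e-04]), 'contact_force': array([ 0.27262536,  0.49028454, -1.18858554]), 'wrist_torque': array([-0.06857983, -0.00877748, -0.01730663]), 'finger_force': 0.0, 'opening': 0.08666162757316205}
0.0187
scene {'intrinsics': array([[431.29532513,   0.        , 280.04057154],
       [  0.        , 431.29532513, 206.50023565],
       [  0.        ,   0.        ,   1.        ]]), 'xyz': array([0.18741483, 0.52751993, 0.67066697]), 'rotation': array([ 0.11504815, -0.26836429,  0.87384253, -0.38877212])}
side {'intrinsics': array([[502.81595423,   0.        , 274.94619611],
       [  0.        , 502.81595423, 209.62279824],
       [  0.        ,   0.        ,   1.        ]]), 'xyz': array([-0.05101468,  0.86405735,  0.54329133]), 'rotation': array([ 0.15498813, -0.25485677,  0.80300938, -0.5159483 ])}
wrist {'intrinsics': array([[330.26979955,   0.        , 279.48001956],
       [  0.        , 330.26979955, 210.7263893 ],
       [  0.        ,   0.        ,   1.        ]]), 'hand_eye': array([[-7.60749167e-04, -9.61873029e-01, -2.73495333e-01,
         7.34706989e-02],
       [ 9.99999652e-01, -6.38157535e-04, -5.37202518e-04,
         3.44742291e-04],
       [ 3.42187506e-04, -2.73495646e-01,  9.61873180e-01,
        -1.61654328e-01],
       [ 0.00000000e+00,  0.00000000e+00,  0.00000000e+00,
         1.00000000e+00]])}
```

View pics/scene0.png

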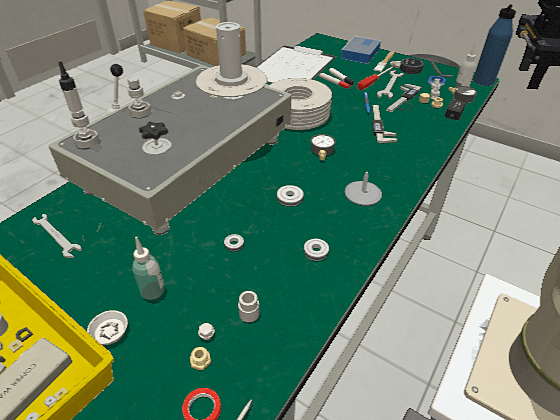

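View pics/side0.png

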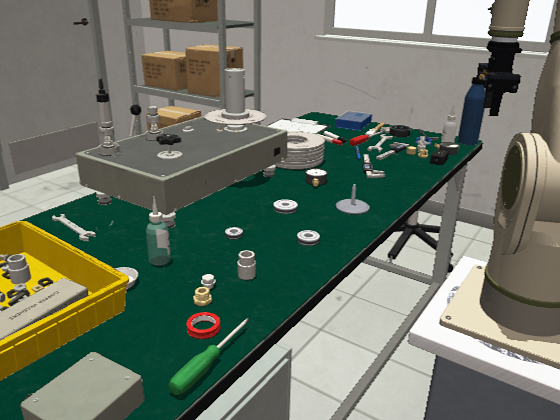

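The scene picture shows the big disc candidates at (290,194) and (316,248), the collar at (234,242), the sleeve at (249,306), the stand at (363,192), the gauge at (322,146) and the bottle at (148,275). The side view agrees. I'll measure these with masks and rays.

```bash
cat > h.py <<'E'
import numpy as np, cv2
from scipy.spatial.transform import Rotation as R
from plant import manip
def rot(q): return R.from_quat(np.r_[q[1:],q[0]])
def cam(n,s=None):
    c=manip.camera_info(n); K=c["intrinsics"]
    if n!="wrist": return K,rot(c["rotation"]).as_matrix(),np.array(c["xyz"])
    M=rot(s["eef_rot"]).as_matrix(); H=c["hand_eye"]
    return K,M@H[:3,:3],M@H[:3,3]+s["tool_pos"]
def plane(C,uv,z):
    K,Rm,p=C; uv=np.atleast_2d(np.asarray(uv,float))
    d=np.c_[uv,np.ones(len(uv))]@np.linalg.inv(K).T@Rm.T
    return p+d*((z-p[2])/d[:,2])[:,None]
def proj(C,P):
    K,Rm,p=C; q=(np.atleast_2d(P)-p)@Rm@K.T
    return q[:,:2]/q[:,2:]
def snap(n,name=None):
    s=manip.observe(); im=manip.get_image(n)[:,:,::-1].copy()
    if name: cv2.imwrite(f"pics/{name}.png",im)
    return im,cam(n,s),s
def fg(im):   # not the green cloth
    b,g,r=[im[:,:,i].astype(int) for i in range(3)]
    return ((g-r)<25).astype(np.uint8)
def circ(P):  # least-squares circle in xy
    A=np.c_[2*P[:,:2],np.ones(len(P))]; s=np.linalg.lstsq(A,(P[:,:2]**2).sum(1),rcond=None)[0]
    return s[:2],np.sqrt(s[2]+s[0]**2+s[1]**2)
def blob(m,uv):
    n,l,st,_=cv2.connectedComponentsWithStats(m); k=l[int(uv[1]),int(uv[0])]
    if k==0:
        d=np.argwhere(l>0); v,u=d[np.abs(d-[uv[1],uv[0]]).sum(1).argmin()]; k=l[v,u]
    c,_=cv2.findContours((l==k).astype(np.uint8),cv2.RETR_CCOMP,cv2.CHAIN_APPROX_NONE)
    return (l==k),[x[:,0,:] for x in sorted(c,key=len,reverse=True)]
E
python3 - <<'E'
from h import *
pts={"scene":dict(A=(290,194),B=(316,248),col=(234,242),sl=(249,306),st=(363,192),ga=(322,146),bo=(148,275)),
 "side":dict(A=(286,206),B=(308,237),col=(234,232),sl=(247,265),st=(353,207),ga=(316,176),bo=(158,240))}
for n in pts:
    im=cv2.imread(f"pics/{n}0.png"); C=cam(n); m=fg(im)
    for k,uv in pts[n].items():
        M,cs=blob(m,uv); c=cs[0]; 
        P=plane(C,c,0.006)
        lo=plane(C,c,0.0)
        print(n,k,len(c),c.min(0),c.max(0),"ctr",P[:,:2].mean(0).round(4),"circ",[np.round(x,4) for x in circ(P)], [len(x) for x in cs[1:4]])
E
```

```text
scene A 69 [277 185] [303 205] ctr [ 0.5971 -0.1298] circ [array([ 0.5968, -0.1305]), np.float64(0.0344)] [4, 4, 4]
scene B 68 [304 239] [328 260] ctr [ 0.4581 -0.0167] circ [array([ 0.4585, -0.0171]), np.float64(0.028)] [18]
scene col 52 [224 234] [243 251] ctr [0.611  0.0642] circ [array([0.6111, 0.0637]), np.float64(0.022)] [18]
scene sl 80 [238 291] [259 321] ctr [0.4893 0.1737] circ [array([0.4898, 0.1731]), np.float64(0.0269)] []
scene st 104 [345 172] [381 205] ctr [ 0.4617 -0.2465] circ [array([ 0.4609, -0.2459]), np.float64(0.0482)] []
scene ga 74 [311 134] [335 160] ctr [ 0.637  -0.3552] circ [array([ 0.637 , -0.3553]), np.float64(0.0471)] []
scene bo 216 [133 237] [164 298] ctr [0.697  0.2213] circ [array([0.7265, 0.2367]), np.float64(0.0598)] [7, 6, 4]
side A 61 [273 200] [297 213] ctr [ 0.5952 -0.1287] circ [array([ 0.5951, -0.1289]), np.float64(0.0389)] []
side B 58 [297 230] [319 245] ctr [ 0.4571 -0.0167] circ [array([ 0.4576, -0.0166]), np.float64(0.0326)] []
side col 44 [225 227] [242 239] ctr [0.6093 0.0655] circ [array([0.609 , 0.0658]), np.float64(0.0258)] []
side sl 78 [237 250] [255 280] ctr [0.4983 0.1605] circ [array([0.4988, 0.1592]), np.float64(0.0431)] []
side st 101 [336 184] [369 214] ctr [ 0.4682 -0.2604] circ [array([ 0.4722, -0.2709]), np.float64(0.0665)] []
side ga 3496 [0 0] [559 419] ctr [ 1.8028 -2.1422] circ [array([ 2.3733, -7.6368]), np.float64(7.6591)] [20, 20, 15]
side bo 69 [155 229] [170 254] ctr [0.7114 0.1882] circ [array([0.7097, 0.1812]), np.float64(0.0416)] []
```

Request:
shift_gripper(
  segments="0.407 -0.299 0 0 0 0\n0.407 -0.299 0 0 0 0\n0.407 -0.299 0 0 0 0\n0.407 -0.299 0 0 0 0\n0.407 -0.299 0 0 0 0\n0.407 -0.299 0 0 0 0\n0.407 -0.299 0 0 0 0\n0.407 -0.299 0 0 0 0",
  jaw=0.087,
)

```text
t: 1.15
tool_pos: [0.4976, -0.1519, 0.2226]
eef_rot: [0.0, 0.982, 0.191, 0.0]
contact_force: [0.8, -0.6, -0.2]
opening: 0.0869
finger_force: 0.0
```

```bash
python3 - <<'E'
from h import *
im,C,s=snap("wrist","w1"); print(s["tool_pos"],s["eef_rot"],s["joints"])
print("box edge",plane(cam("scene"),[(155,230),(290,140)],0)[:,:2],plane(cam("scene"),[(62,178)],0))
for k,p in dict(A=(.597,-.13,.014),B=(.458,-.017,.014),col=(.611,.064,.012),sl=(.5,.18,.049),st=(.461,-.247,.066)).items(): print(k,proj(C,p))
E
```

```text
[ 0.497615   -0.15193398  0.22259165] [2.06891054e-04 9.81580245e-01 1.91050196e-01 5.45502148e-05] [ 0.622632    0.13065715 -0.44825162  1.71589201  0.05886402  1.30800938
 -1.02391118]
box edge [[ 0.77888662  0.12763243]
 [ 0.72837765 -0.33489344]] [[1.10237392 0.12909034 0.        ]]
A [[295.22528033  90.34139451]]
B [[155.16588426 171.85150746]]
col [[120.01284923  -1.21063141]]
sl [[-49.91838255  57.72468893]]
st [[350.475481   259.05595001]]
```

View pics/w1.png

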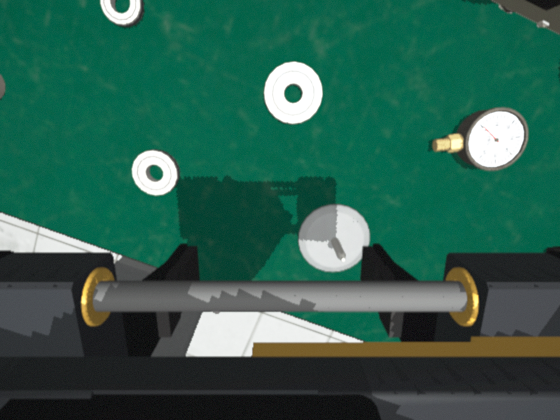

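The wrist view shows the large disc at (294,93), the medium disc at (155,173), the collar at (121,5, cut off by the frame) and the stand at (335,238). The gauge is at (495,140).

```bash
python3 - <<'E'
from h import *
s=manip.observe(); im=cv2.imread("pics/w1.png"); C=cam("wrist",s)
sat=cv2.cvtColor(im,cv2.COLOR_BGR2HSV)[:,:,1]; V=im.min(2)
def fit(mask,uv,z):
    c=np.vstack([cv2.convexHull(blob(mask.astype(np.uint8),uv)[1][0])[:,0]])
    P=plane(C,c,z); return [np.round(x,4) for x in circ(P)]
for k,uv in dict(A=(275,93),B=(140,173)).items():
    for th in (110,140,170): print(k,th,fit(V>th,uv,.014))
    print(k,"sil",fit(sat<80,uv,.007))
print("st",[ (z,fit(sat<th,(320,235),z)) for th in (60,90) for z in (0,.01)])
# spindle tip pixel candidates
cv2.imwrite("pics/c1.png",np.hstack([cv2.resize(im[195:280,290:380],None,fx=4,fy=4),cv2.resize(im[55:140,250:340],None,fx=4,fy=4)]))
E
```

```text
A 110 [array([ 0.5976, -0.1178]), np.float64(0.0312)]
A 140 [array([ 0.5976, -0.1177]), np.float64(0.031)]
A 170 [array([ 0.5976, -0.1178]), np.float64(0.0308)]
A sil [array([ 0.5979, -0.1178]), np.float64(0.0321)]
B 110 [array([ 0.4593, -0.0065]), np.float64(0.0259)]
B 140 [array([ 0.4592, -0.0066]), np.float64(0.0256)]
B 170 [array([ 0.4593, -0.0065]), np.float64(0.0253)]
B sil [array([ 0.458 , -0.0052]), np.float64(0.0272)]
st [(0, [array([ 0.1526, -0.2773]), np.float64(0.4118)]), (0.01, [array([ 0.1634, -0.2731]), np.float64(0.4011)]), (0, [array([ 0.1457, -0.2771]), np.float64(0.4173)]), (0.01, [array([ 0.1567, -0.2729]), np.float64(0.4064)])]
```

View pics/c1.png

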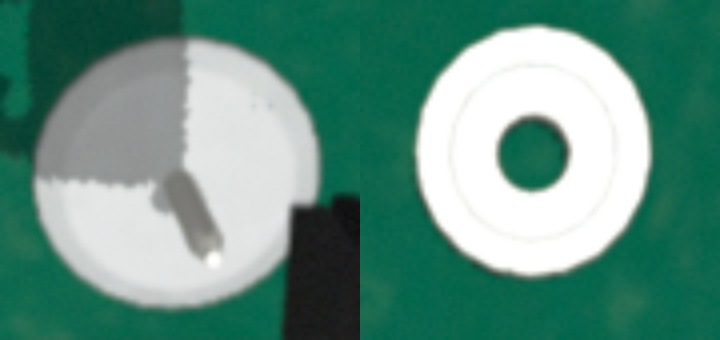

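The two views disagree by 12 mm in y, probably because the arm was still settling. I'll retake the picture at rest.

```bash
cat >> h.py <<'E'
def look(targets,stand=None,name=None):
    im,C,s=snap("wrist",name); V=im.min(2); out={}
    sat=cv2.cvtColor(im,cv2.COLOR_BGR2HSV)[:,:,1]
    for k,(p,z) in targets.items():
        uv=proj(C,[p[0],p[1],z])[0]
        c=cv2.convexHull(blob((V>140).astype(np.uint8),uv)[1][0])[:,0]
        x,r=circ(plane(C,c,z)); out[k]=x; print(k,uv.round(),x.round(4),"dia",round(2000*r,1))
    if stand is not None:
        uv=proj(C,[*stand,0.01])[0]; m=((sat<80)&(V>60)).astype(np.uint8)
        x0=int(uv[0]);m[:, :x0-60]=0; m[:,x0+60:]=0
        c=cv2.convexHull(blob(m,uv+[-12,5])[1][0])[:,0]
        P=plane(C,c,0.0); x,r=circ(P); print("stand",x.round(4),"dia",round(2000*r,1)); out["st"]=x
    print("tool",s["tool_pos"].round(4),"vel",np.abs(s["joint_vel"]).max().round(3))
    return out,im,C,s
def rel(s,xy,z):  # world target of TCP -> tool-axis shift
    return (rot(s["eef_rot"]).inv().apply(np.r_[xy,z]-s["tool_pos"])).round(4)
E
python3 - <<'E'
from h import *
o,im,C,s=look(dict(A=((.597,-.12),.014),B=((.458,-.007),.014)),(.461,-.24),"w2")
x,y=382,0
E
```

```text
A [294.  94.] [ 0.5936 -0.1287] dia 62.1
B [154. 174.] [ 0.4566 -0.0161] dia 51.1
stand [ 0.4562 -0.2414] dia 89.8
tool [ 0.5013 -0.1428  0.2228] vel 0.186
```

Request:
shift_gripper(
  segments="0 0 0 0 0 0\n0 0 0 0 0 0",
)

```text
t: 1.5
tool_pos: [0.4964, -0.155, 0.2224]
eef_rot: [0.0, 0.982, 0.19, -0.0]
contact_force: [-1.5, 0.1, 0.3]
opening: 0.0872
finger_force: 0.0
```

```bash
python3 - <<'E'
from h import *
o,im,C,s=look(dict(A=((.597,-.128),.014),B=((.458,-.016),.014)),(.461,-.24),"w3")
print("A",rel(s,o["A"],.1),"st",rel(s,o["st"],.1))
E
```

```text
A [291.  87.] [ 0.5936 -0.1287] dia 62.0
B [152. 170.] [ 0.4566 -0.0163] dia 51.1
stand [ 0.4562 -0.2412] dia 89.5
tool [ 0.4964 -0.155   0.2224] vel 0.007
A [0.1001 0.0118 0.1223] st [-0.0693  0.0649  0.1224]
```

Request:
shift_gripper(
  segments="0.06 0.007 0.01 0 0 0\n0.1 0.012 0.05 0 0 0\n0.1 0.012 0.1 0 0 0\n0.1 0.012 0.13 0 0 0\n0.1 0.012 0.13 0 0 0\n0.1 0.012 0.13 0 0 0",
  jaw=0.087,
)

```text
t: 2.3
tool_pos: [0.5949, -0.128, 0.0942]
eef_rot: [0.0, 0.982, 0.191, 0.001]
contact_force: [-0.6, 1.3, 0.4]
opening: 0.087
finger_force: 0.0
```

```bash
python3 - <<'E'
from h import *
im,C,s=snap("wrist","w4"); print(s["tool_pos"],rel(s,(.5936,-.1287),.004))
for n in ("scene","side"):
    im=cv2.imread(f"pics/{n}0.png"); c=blob(fg(im),(363,192) if n=="scene" else (353,207))[1][0]
    v0={"scene":187,"side":204}[n]
    print(n,[np.round(x,4) for x in circ(plane(cam(n),c[c[:,1]>v0],0.0))])
E
```

```text
[ 0.59485681 -0.12801535  0.09418706] [-0.0016  0.0001  0.0902]
scene [array([ 0.4599, -0.2427]), np.float64(0.0436)]
side [array([ 0.4593, -0.2422]), np.float64(0.0432)]
```

View pics/w4.png

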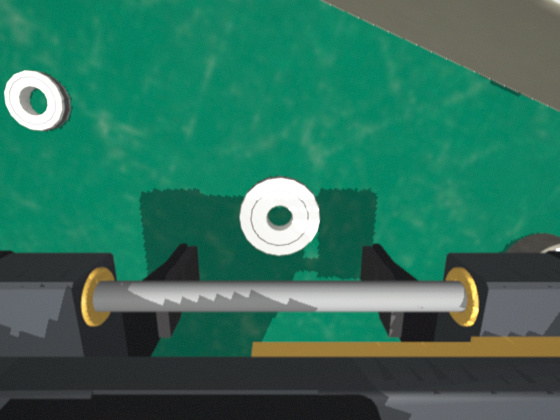

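The large disc is at (279,216), midway between the fingers (185 and 375), so the grasp is lined up. Next I go down and grip.

Request:
shift_gripper(
  segments="-0.001 0 0.05 0 0 0\n-0.001 0 0.08 0 0 0\n-0.001 0 0.089 0 0 0\n-0.001 0 0.089 0 0 0",
  jaw=0.087,
)

```text
t: 2.85
tool_pos: [0.594, -0.1278, 0.0048]
eef_rot: [0.0, 0.982, 0.191, 0.001]
contact_force: [-0.2, -0.1, 0.5]
opening: 0.0874
finger_force: 0.0
```

Request:
shift_gripper(
  segments="0 0 0 0 0 0\n0 0 0 0 0 0\n0 0 0 0 0 0\n0 0 0 0 0 0",
  jaw=0.05,
  force=30,
)

```text
t: 3.35
tool_pos: [0.5936, -0.1278, 0.0041]
eef_rot: [0.0, 0.982, 0.191, 0.0]
contact_force: [-0.7, 0.2, 3.4]
opening: 0.0597
finger_force: 30.0
```

Request:
shift_gripper(
  segments="0 0 -0.03 0 0 0\n0 0 -0.08 0 0 0\n0 0 -0.12 0 0 0\n0 0 -0.12 0 0 0\n0 0 -0.12 0 0 0",
)

```text
t: 3.98
tool_pos: [0.5924, -0.1276, 0.1223]
eef_rot: [-0.0, 0.982, 0.191, -0.001]
contact_force: [-1.3, 0.2, -3.1]
opening: 0.0596
finger_force: 29.9
```

```bash
python3 - <<'E'
from h import *
im,C,s=snap("wrist","w5"); print(s["tool_pos"],"stand",rel(s,(.4562,-.2412),.124))
E
```

```text
[ 0.59241501 -0.12762039  0.12229866] stand [-0.1689  0.0542 -0.0015]
```

View pics/w5.png

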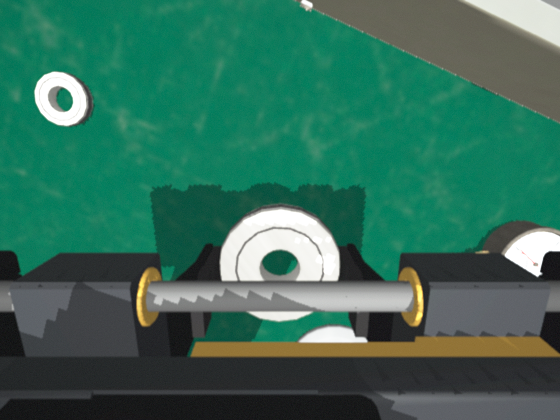

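The disc is held with its centre near (280,262). I'll measure its offset in the grip and move over the stand.

```bash
cat >> h.py <<'E'
def held(s,im,C,dz,uv):  # centre of held disc top, dz above TCP, in tool xy
    V=im.min(2); m=(V>140).astype(np.uint8); m[283:]=0
    c=cv2.convexHull(blob(m,uv)[1][0])[:,0]; c=c[(c[:,1]<278)]
    x,r=circ(plane(C,c,s["tool_pos"][2]+dz)); print("held",x.round(4),"dia",round(2000*r,1),"tool",rel(s,x,s["tool_pos"][2]))
    return x
E
```

Request:
shift_gripper(
  segments="-0.04 0.013 0 0 0 0\n-0.09 0.029 0 0 0 0\n-0.14 0.045 0 0 0 0\n-0.169 0.054 0 0 0 0\n-0.169 0.054 0 0 0 0\n-0.169 0.054 0 0 0 0\n-0.169 0.054 0 0 0 0",
)

```text
t: 4.9
tool_pos: [0.4575, -0.24, 0.1231]
eef_rot: [-0.0, 0.981, 0.192, -0.0]
contact_force: [0.3, -0.0, -2.1]
opening: 0.06
finger_force: 29.9
```

```bash
python3 - <<'E'
from h import *
im,C,s=snap("wrist","w6"); print(s["tool_pos"],s["joints"].round(2),np.abs(s["joint_vel"]).max())
x=held(s,im,C,.010,(250,240)); print(rel(s,(.4562,-.2412),.014))
print("tip",proj(C,[.4562,-.2412,.066]),proj(C,[.4562,-.2412,.010]))
E
```

```text
[ 0.45754225 -0.23995852  0.12310305] [ 0.77  0.21 -0.42  1.85  0.09  1.1  -0.86] 0.0027842525080022194
held [ 0.4589 -0.2396] dia 59.8 tool [ 0.0014  0.0002 -0.    ]
[-0.0017  0.0007  0.1091]
tip [[280.17007895 228.58427673]] [[280.11695836 207.45225119]]
```

View pics/w6.png

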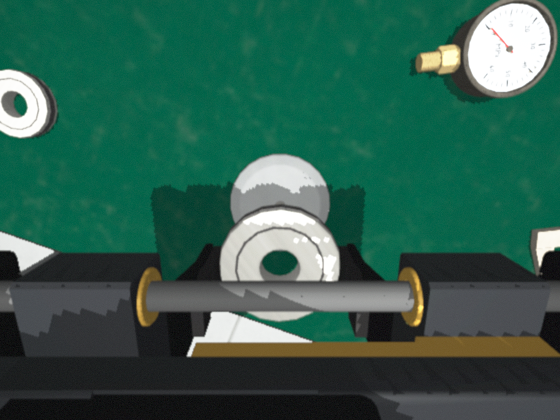

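The foot shows at u 231–330, centred on u=280, with its far edge at v=154. The disc is held in front of it, bore at (280,262). I'll fit the visible foot arc to check x.

```bash
python3 - <<'E'
from h import *
im=cv2.imread("pics/w6.png"); s=manip.observe(); C=cam("wrist",s)
sat=cv2.cvtColor(im,cv2.COLOR_BGR2HSV)[:,:,1]; V=im.min(2)
m=((sat<80)&(V>50)).astype(np.uint8); m[200:]=0
c=blob(m,(280,175))[1][0]; c=cv2.convexHull(c)[:,0]; c=c[c[:,1]<197]
x,r=circ(plane(C,c,0.)); print(x,r, c[:,1].min())
# fixed radius fit in x,y
from scipy.optimize import least_squares
P=plane(C,c,0.)[:,:2]; f=least_squares(lambda q:np.hypot(*(P-q).T)-.044,x); print(f.x,rel(s,f.x,.014))
E
```

```text
[ 0.45669381 -0.24056545] 0.04452208636213497 154
[ 0.45731695 -0.24031599] [-0.0003  0.0002  0.1092]
```

Request:
shift_gripper(
  segments="-0.002 0 0.02 0 0 0\n-0.002 0 0.05 0 0 0\n-0.002 0 0.075 0 0 0\n-0.002 0 0.09 0 0 0\n-0.002 0 0.1 0 0 0\n-0.002 0 0.106 0 0 0\n-0.002 0 0.109 0 0 0\n-0.002 0 0.109 0 0 0",
)

```text
t: 5.95
tool_pos: [0.4552, -0.242, 0.0148]
eef_rot: [0.0, 0.982, 0.191, 0.0]
contact_force: [-0.2, 0.3, -2.6]
opening: 0.0599
finger_force: 29.9
```

Request:
shift_gripper(
  segments="0 0 0.0005 0 0 0\n0 0 0.001 0 0 0\n0 0 0.001 0 0 0",
)

```text
t: 6.32
tool_pos: [0.4553, -0.242, 0.0139]
eef_rot: [0.0, 0.982, 0.191, 0.0]
contact_force: [-1.1, 0.1, 0.9]
opening: 0.0601
finger_force: 30.0
```

Request:
shift_gripper(
  segments="0 0 0 0 0 0\n0 0 0 0 0 0\n0 0 -0.03 0 0 0\n0 0 -0.08 0 0 0\n0 0 -0.11 0 0 0\n0 0 -0.11 0 0 0\n0 0 -0.11 0 0 0",
  jaw=0.087,
)

```text
t: 7.2
tool_pos: [0.4547, -0.2418, 0.1229]
eef_rot: [-0.0, 0.982, 0.191, -0.0]
contact_force: [-0.1, -0.1, 0.3]
opening: 0.0869
finger_force: 0.0
```

```bash
python3 - <<'E'
from h import *
im,C,s=snap("wrist","w7"); print(s["tool_pos"])
cv2.imwrite("pics/c7.png",cv2.resize(im[130:290,150:410],None,fx=3,fy=3))
print("med",rel(s,(.4566,-.0162),.1))
E
```

```text
[ 0.4546568  -0.24178803  0.12290849]
med [ 0.0865 -0.2084  0.0229]
```

View pics/c7.png

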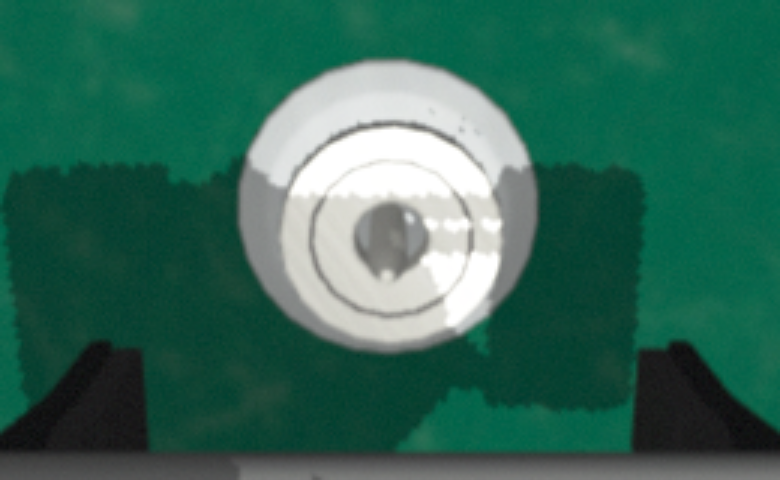

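The disc is threaded on the spindle, flat on the foot, disc centre at crop (391,237) and spindle tip at crop (388,275). I'll compute both and go on to the collar.

```bash
python3 - <<'E'
from h import *
s=manip.observe(); C=cam("wrist",s); im=cv2.imread("pics/w7.png")
sc=lambda p:np.array(p)/3+[150,130]
print("tip",plane(C,sc([(388,274)]),.066))
print("disc top edges",[plane(C,sc(a),.024).mean(0).round(4) for a in ([(280,237),(501,237)],[(391,122),(391,350)])], np.ptp(plane(C,sc([(280,237),(501,237)]),.024),axis=0))
print("col",rel(s,(.608,.066),.11))
E
```

```text
tip [[ 0.45793263 -0.24027057  0.066     ]]
disc top edges [array([ 0.4555, -0.2419,  0.024 ]), array([ 0.4548, -0.2423,  0.024 ])] [0.02259384 0.05584028 0.        ]
col [ 0.2578 -0.2275  0.0125]
```

Request:
shift_gripper(
  segments="0.04 -0.035 0 0 0 0\n0.08 -0.07 0 0 0 0\n0.125 -0.11 0 0 0 0\n0.17 -0.15 0 0 0 0\n0.21 -0.185 0 0 0 0\n0.24 -0.21 0 0 0 0\n0.255 -0.228 0 0 0 0\n0.255 -0.228 0 0 0 0",
)

```text
t: 8.25
tool_pos: [0.6052, 0.0676, 0.1221]
eef_rot: [-0.001, 0.981, 0.193, -0.001]
contact_force: [-0.2, 0.3, 0.4]
opening: 0.0872
finger_force: 0.0
```

Request:
shift_gripper(
  segments="0 0 0.02 0 0 0\n0 0 0.02 0 0 0",
)

```text
t: 8.5
tool_pos: [0.6041, 0.0632, 0.1007]
eef_rot: [0.0, 0.982, 0.19, -0.002]
contact_force: [-0.4, -0.4, -0.2]
opening: 0.0871
finger_force: 0.0
```

```bash
python3 - <<'E'
from h import *
o,im,C,s=look(dict(col=((.6,.075),.012)),None,"w8")
print(rel(s,o["col"],.004))
E
```

```text
col [264. 212.] [0.6091 0.0645] dia 40.0
tool [0.6041 0.0632 0.1007] vel 0.034
[0.0056 0.0007 0.0967]
```

Request:
shift_gripper(
  segments="0.005 0 0.04 0 0 0\n0.005 0 0.08 0 0 0\n0.005 0 0.096 0 0 0\n0.005 0 0.096 0 0 0\n0.005 0 0.096 0 0 0",
  jaw=0.06,
)

```text
t: 9.18
tool_pos: [0.6116, 0.0671, 0.0093]
eef_rot: [0.0, 0.982, 0.191, 0.001]
contact_force: [0.0, -0.9, 1.1]
opening: 0.0602
finger_force: 0.0
```

Request:
shift_gripper(
  segments="0 0 0 0 0 0\n0 0 0 0 0 0\n0 0 0 0 0 0",
  jaw=0.025,
  force=25,
)

```text
t: 9.55
tool_pos: [0.6108, 0.0669, 0.008]
eef_rot: [0.0, 0.982, 0.191, 0.0]
contact_force: [-0.7, 0.1, 3.9]
opening: 0.0381
finger_force: 25.1
```

Request:
shift_gripper(
  segments="0 0 -0.03 0 0 0\n0 0 -0.08 0 0 0\n0 0 -0.12 0 0 0\n0 0 -0.12 0 0 0\n0 0 -0.12 0 0 0",
)

```text
t: 10.18
tool_pos: [0.61, 0.0668, 0.1268]
eef_rot: [0.0, 0.982, 0.191, -0.001]
contact_force: [-0.5, -0.6, -2.0]
opening: 0.0381
finger_force: 25.0
```

```bash
python3 - <<'E'
from h import *
im,C,s=snap("wrist","w9"); 
for dz in (.008,): held(s,im,C,dz,(258,250))
print(s["tool_pos"],rel(s,(.4572,-.2406),.124))
E
```

```text
held [0.6103 0.0668] dia 37.8 tool [ 0.0003  0.0001 -0.    ]
[0.60996424 0.06682446 0.12676625] [-0.257   0.2276  0.003 ]
```

View pics/w9.png

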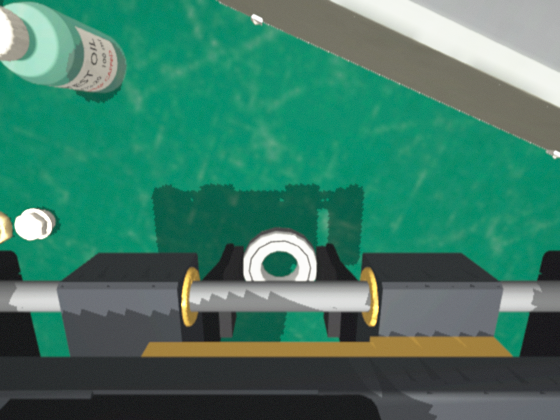

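The collar is held level, centre near (280,264). I carry it to the stand.

Request:
shift_gripper(
  segments="-0.04 0.035 0 0 0 0\n-0.08 0.07 0 0 0 0\n-0.125 0.11 0 0 0 0\n-0.17 0.15 0 0 0 0\n-0.21 0.185 0 0 0 0\n-0.24 0.21 0 0 0 0\n-0.257 0.227 0 0 0 0\n-0.257 0.227 0 0 0 0",
)

```text
t: 11.22
tool_pos: [0.4557, -0.2415, 0.1262]
eef_rot: [-0.001, 0.982, 0.189, -0.001]
contact_force: [-0.3, -0.1, -0.4]
opening: 0.0384
finger_force: 25.0
```

Request:
shift_gripper(
  segments="0 0 0 0 0 0\n0 0 0 0 0 0\n0 0 0 0 0 0",
)

```text
t: 11.6
tool_pos: [0.4578, -0.239, 0.1274]
eef_rot: [-0.0, 0.981, 0.192, -0.0]
contact_force: [0.0, -0.3, -0.2]
opening: 0.0379
finger_force: 25.0
```

```bash
python3 - <<'E'
from h import *
im,C,s=snap("wrist","w10"); held(s,im,C,.004,(258,250)); print(s["tool_pos"],rel(s,(.4572,-.2406),.032))
cv2.imwrite("pics/c10.png",cv2.resize(im[130:290,150:410],None,fx=3,fy=3))
E
```

```text
held [ 0.4558 -0.24  ] dia 38.4 tool [-0.0021  0.0001 -0.    ]
[ 0.45776403 -0.23904268  0.12743356] [-0.0011  0.0012  0.0954]
```

View pics/c10.png

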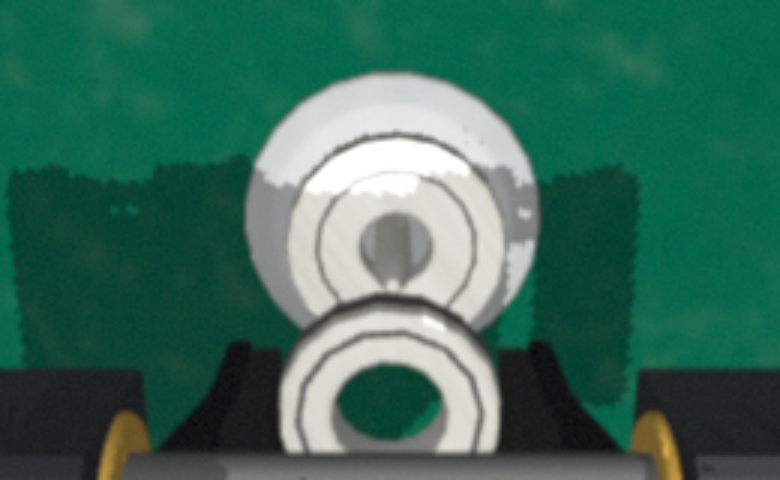

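The collar is held at crop (390,408). The spindle tip is at crop (393,286), directly ahead of the bore. I lower it.

Request:
shift_gripper(
  segments="0 0.001 0.02 0 0 0\n0 0.001 0.045 0 0 0\n0 0.001 0.065 0 0 0\n0 0.001 0.08 0 0 0\n0 0.001 0.09 0 0 0\n0 0.001 0.094 0 0 0\n0 0.001 0.094 0 0 0\n0 0.001 0.094 0 0 0",
)

```text
t: 12.65
tool_pos: [0.4582, -0.2409, 0.0341]
eef_rot: [0.0, 0.982, 0.191, 0.0]
contact_force: [-0.1, 0.3, -1.2]
opening: 0.0381
finger_force: 25.0
```

Request:
shift_gripper(
  segments="0 0 0.001 0 0 0\n0 0 0.002 0 0 0\n0 0 0.002 0 0 0\n0 0 0.002 0 0 0",
)

```text
t: 13.15
tool_pos: [0.458, -0.2409, 0.0319]
eef_rot: [0.0, 0.982, 0.191, 0.0]
contact_force: [-1.9, 0.6, 6.2]
opening: 0.0384
finger_force: 25.0
```

Contact (6 N up). I release, retract and look.

Request:
shift_gripper(
  segments="0 0 0 0 0 0\n0 0 0 0 0 0\n0 0 -0.03 0 0 0\n0 0 -0.07 0 0 0\n0 0 -0.09 0 0 0\n0 0 -0.09 0 0 0\n0 0 -0.09 0 0 0",
  jaw=0.087,
)

```text
t: 14.02
tool_pos: [0.4573, -0.2406, 0.1205]
eef_rot: [-0.0, 0.982, 0.191, -0.001]
contact_force: [-0.4, -0.8, -1.3]
opening: 0.086
finger_force: 0.0
```

```bash
python3 - <<'E'
from h import *
im,C,s=snap("wrist","w11"); print(s["tool_pos"],"med look",rel(s,(.4566,-.0162),.1))
cv2.imwrite("pics/c11.png",cv2.resize(im[130:290,150:410],None,fx=3,fy=3))
E
```

```text
[ 0.45725732 -0.24057531  0.12048917] med look [ 0.0836 -0.2082  0.0206]
```

View pics/c11.png

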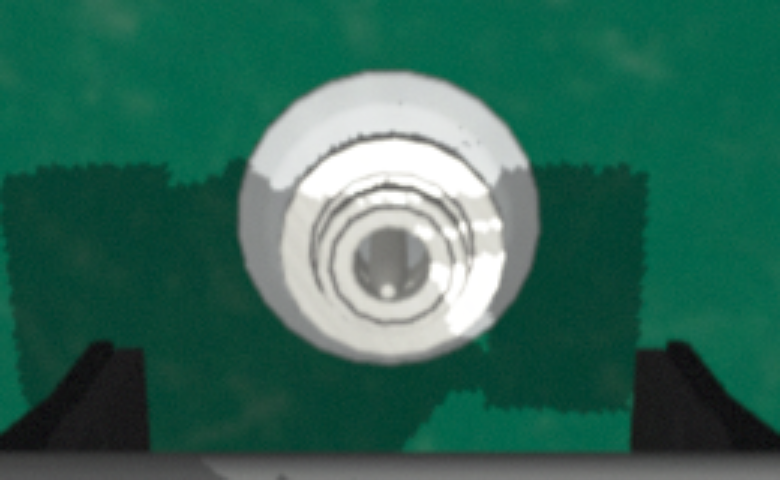

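The collar is seated on the large disc with the spindle up through its bore, tip at crop (388,292). Next is the medium disc.

Request:
shift_gripper(
  segments="0.015 -0.04 0 0 0 0\n0.035 -0.09 0 0 0 0\n0.055 -0.14 0 0 0 0\n0.075 -0.18 0 0 0 0\n0.083 -0.208 0.01 0 0 0\n0.083 -0.208 0.02 0 0 0\n0.083 -0.208 0.02 0 0 0\n0.083 -0.208 0.02 0 0 0",
)

```text
t: 15.08
tool_pos: [0.4567, -0.0179, 0.1014]
eef_rot: [-0.0, 0.982, 0.19, -0.0]
contact_force: [0.5, -0.6, -0.0]
opening: 0.0866
finger_force: 0.0
```

```bash
python3 - <<'E'
from h import *
o,im,C,s=look(dict(med=((.452,-.02),.014)),None,"w12")
print(rel(s,o["med"],.004))
E
```

```text
med [280. 220.] [ 0.4568 -0.0156] dia 50.7
tool [ 0.4567 -0.0179  0.1014] vel 0.009
[ 0.001  -0.002   0.0974]
```

Request:
shift_gripper(
  segments="0.001 -0.001 0.04 0 0 0\n0.001 -0.001 0.08 0 0 0\n0.001 -0.001 0.096 0 0 0\n0.001 -0.001 0.096 0 0 0\n0.001 -0.001 0.096 0 0 0",
  jaw=0.075,
)

```text
t: 15.75
tool_pos: [0.4584, -0.0157, 0.0069]
eef_rot: [0.0, 0.982, 0.191, 0.001]
contact_force: [-0.3, -0.1, 0.3]
opening: 0.0752
finger_force: 0.0
```

Request:
shift_gripper(
  segments="0 0 0 0 0 0\n0 0 0 0 0 0\n0 0 0 0 0 0",
  jaw=0.035,
  force=28,
)

```text
t: 16.12
tool_pos: [0.4574, -0.0156, 0.0059]
eef_rot: [0.0, 0.982, 0.191, 0.0]
contact_force: [-0.1, 0.3, -0.2]
opening: 0.0527
finger_force: 0.2
```

Request:
shift_gripper(
  segments="0 0 -0.03 0 0 0\n0 0 -0.08 0 0 0\n0 0 -0.12 0 0 0\n0 0 -0.12 0 0 0\n0 0 -0.12 0 0 0",
)

```text
t: 16.75
tool_pos: [0.4566, -0.0157, 0.1247]
eef_rot: [0.0, 0.982, 0.191, -0.001]
contact_force: [-0.1, -0.0, -2.4]
opening: 0.05
finger_force: 28.0
```

```bash
python3 - <<'E'
from h import *
im,C,s=snap("wrist","w13")
held(s,im,C,.009,(254,250))
print(s["tool_pos"],rel(s,(.4576,-.2405),.124))
E
```

```text
held [ 0.4583 -0.0151] dia 49.2 tool [ 0.0018  0.0001 -0.    ]
[ 0.45659823 -0.01568933  0.12472868] [-0.0834  0.2088  0.0008]
```

The fingers only finished closing as the lift began, so I check the hold.

View pics/w13.png

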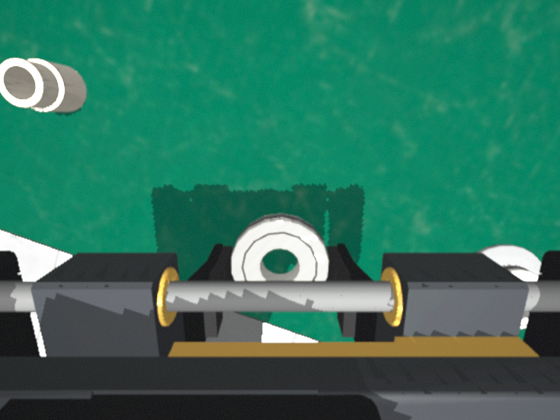

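The disc sits level in the grip at (280,262), and the sleeve is at about (20,83). I carry the disc to the stand.

Request:
shift_gripper(
  segments="-0.015 0.04 0 0 0 0\n-0.035 0.09 0 0 0 0\n-0.055 0.14 0 0 0 0\n-0.07 0.18 0 0 0 0\n-0.084 0.208 0 0 0 0\n-0.084 0.208 0 0 0 0\n-0.084 0.208 0 0 0 0\n-0.084 0.208 0 0 0 0",
)

```text
t: 17.8
tool_pos: [0.4575, -0.2386, 0.1251]
eef_rot: [-0.0, 0.981, 0.192, -0.0]
contact_force: [0.4, -0.4, -1.6]
opening: 0.0499
finger_force: 28.0
```

```bash
python3 - <<'E'
from h import *
im,C,s=snap("wrist","w14"); held(s,im,C,.009,(254,250)); print(s["tool_pos"],rel(s,(.4576,-.2405),.042))
print(np.abs(s["joint_vel"]).max())
E
```

```text
held [ 0.4588 -0.2382] dia 48.9 tool [ 0.0013  0.0001 -0.    ]
[ 0.45750092 -0.23857075  0.12508578] [-0.0006  0.0019  0.0831]
0.004385061634588631
```

Request:
shift_gripper(
  segments="-0.001 0.0015 0.02 0 0 0\n-0.001 0.0015 0.04 0 0 0\n-0.001 0.0015 0.06 0 0 0\n-0.001 0.0015 0.073 0 0 0\n-0.001 0.0015 0.079 0 0 0\n-0.001 0.0015 0.082 0 0 0\n-0.001 0.0015 0.082 0 0 0\n-0.001 0.0015 0.082 0 0 0",
)

```text
t: 18.85
tool_pos: [0.4574, -0.2418, 0.044]
eef_rot: [0.0, 0.982, 0.191, 0.0]
contact_force: [0.0, 0.4, -1.8]
opening: 0.0501
finger_force: 28.0
```

Request:
shift_gripper(
  segments="0 0 0.001 0 0 0\n0 0 0.002 0 0 0\n0 0 0.002 0 0 0\n0 0 0.002 0 0 0",
)

```text
t: 19.35
tool_pos: [0.4575, -0.2417, 0.0426]
eef_rot: [0.0, 0.982, 0.191, 0.0]
contact_force: [-2.8, 1.5, 10.0]
opening: 0.05
finger_force: 28.0
```

Request:
shift_gripper(
  segments="0 0 -0.0005 0 0 0\n0 0 -0.0005 0 0 0\n0 0 -0.0005 0 0 0\n0 0 -0.03 0 0 0\n0 0 -0.07 0 0 0\n0 0 -0.08 0 0 0\n0 0 -0.08 0 0 0\n0 0 -0.08 0 0 0",
  jaw=0.08,
)

```text
t: 20.35
tool_pos: [0.4564, -0.2413, 0.1203]
eef_rot: [-0.001, 0.982, 0.191, -0.001]
contact_force: [-0.2, 0.8, -0.4]
opening: 0.08
finger_force: 0.0
```

```bash
python3 - <<'E'
from h import *
im,C,s=snap("wrist","w15"); print(s["tool_pos"],"sleeve",rel(s,(.49,.17),.15))
cv2.imwrite("pics/c15.png",cv2.resize(im[130:290,150:410],None,fx=3,fy=3))
E
```

```text
[ 0.45638282 -0.2413478   0.12031086] sleeve [ 0.1855 -0.3687 -0.0294]
```

View pics/c15.png

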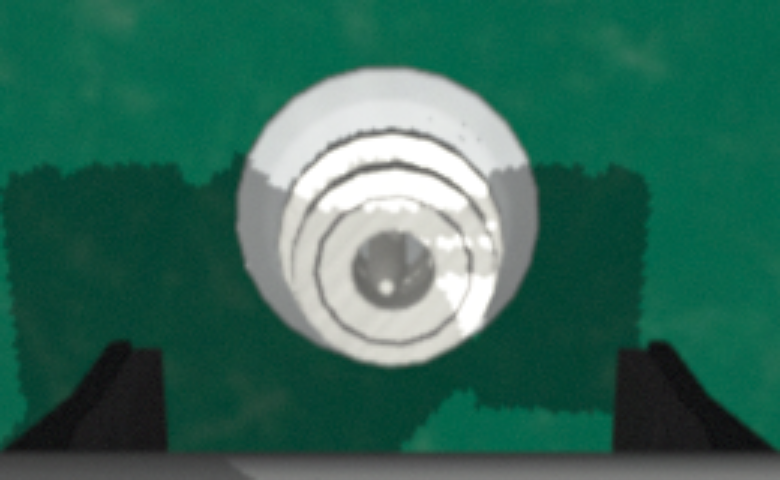

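All three are threaded and flat, with the spindle tip at crop (387,288). Next I locate the sleeve and what is near it.

```bash
python3 - <<'E'
from h import *
s=manip.observe(); C=cam("wrist",s)
print("tip",plane(C,[(150+387/3,130+288/3)],.066))
C2=cam("scene"); im=cv2.imread("pics/scene0.png"); c=blob(fg(im),(249,306))[1][0]
P=plane(C2,c[c[:,1]>313],0)[:,:2]; print("low arc",[np.round(x,4) for x in circ(P)])
print("plug,brass",plane(C2,[(206,331),(200,358),(202,405)],0.01)[:,:2].round(3))
t=plane(C2,[(248,297)],.049); print("top",t)
q=t[0,:2]+[-.003,.002]; print(rel(s,q,.15))
E
```

```text
tip [[ 0.45730029 -0.24070225  0.066     ]]
low arc [array([0.4825, 0.1815]), np.float64(0.018)]
plug,brass [[0.517 0.258]
 [0.492 0.301]
 [0.438 0.357]]
top [[0.48175068 0.18184491 0.049     ]]
[ 0.1803 -0.3857 -0.0294]
```

Request:
shift_gripper(
  segments="0.02 -0.04 -0.01 0 0 0\n0.045 -0.095 -0.02 0 0 0\n0.07 -0.15 -0.03 0 0 0\n0.095 -0.205 -0.03 0 0 0\n0.12 -0.26 -0.03 0 0 0\n0.145 -0.31 -0.03 0 0 0\n0.165 -0.355 -0.03 0 0 0\n0.18 -0.385 -0.03 0 0 0",
  jaw=0.087,
)

```text
t: 21.4
tool_pos: [0.4786, 0.1852, 0.1507]
eef_rot: [-0.0, 0.981, 0.192, -0.001]
contact_force: [0.8, -0.8, 0.5]
opening: 0.0872
finger_force: 0.0
```

Request:
shift_gripper(
  segments="0 0 0 0 0 0\n0 0 0 0 0 0\n0 0 0 0 0 0\n0 0 0 0 0 0",
)

```text
t: 21.9
tool_pos: [0.4796, 0.1818, 0.1515]
eef_rot: [0.0, 0.982, 0.19, -0.0]
contact_force: [-0.3, -0.1, -0.2]
opening: 0.0872
finger_force: 0.0
```

```bash
python3 - <<'E'
from h import *
o,im,C,s=look({},None,"w16"); print(s["joints"].round(2),proj(C,[.479,.183,.049]),rel(s,(.479,.183),.1))
E
```

```text
tool [0.4796 0.1818 0.1515] vel 0.005
[ 0.27  0.23 -0.8   1.81  0.18  1.18 -1.77] [[277.60776855 208.92887666]] [-0.0001 -0.0013  0.0515]
```

View pics/w16.png

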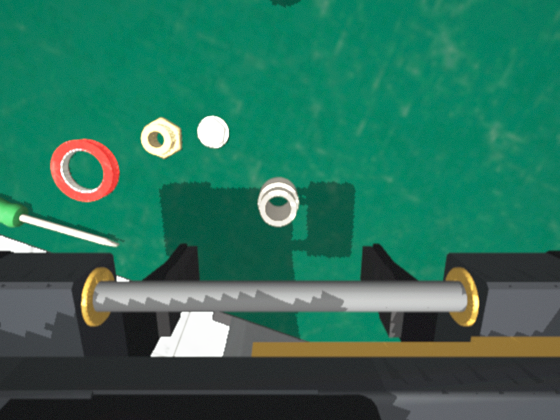

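The sleeve top is at (278,208), within a pixel of the prediction (277.6,208.9), and lies between the fingers (185 and 375). The neighbouring plug at (213,132) is clear. I go down and grip the lower part.

Request:
shift_gripper(
  segments="0 -0.001 0.04 0 0 0\n0 -0.001 0.08 0 0 0\n0 -0.001 0.115 0 0 0\n0 -0.001 0.138 0 0 0\n0 -0.001 0.144 0 0 0\n0 -0.001 0.144 0 0 0\n0 -0.001 0.144 0 0 0",
  jaw=0.075,
)

```text
t: 22.82
tool_pos: [0.4798, 0.184, 0.0086]
eef_rot: [0.0, 0.982, 0.191, 0.001]
contact_force: [1.2, -0.3, 0.1]
opening: 0.0751
finger_force: 0.0
```

Request:
shift_gripper(
  segments="0 0 0 0 0 0\n0 0 0 0 0 0\n0 0 0 0 0 0\n0 0 0 0 0 0\n0 0 0 0 0 0\n0 0 0 0 0 0",
  jaw=0.02,
  force=28,
)

```text
t: 23.58
tool_pos: [0.479, 0.1837, 0.0075]
eef_rot: [0.0, 0.982, 0.191, -0.0]
contact_force: [-0.4, -0.8, -0.3]
opening: 0.033
finger_force: 28.0
```

Request:
shift_gripper(
  segments="0 0 -0.03 0 0 0\n0 0 -0.08 0 0 0\n0 0 -0.13 0 0 0\n0 0 -0.13 0 0 0\n0 0 -0.13 0 0 0",
)

```text
t: 24.2
tool_pos: [0.4786, 0.1833, 0.1367]
eef_rot: [0.0, 0.982, 0.191, -0.0]
contact_force: [-0.1, 0.2, -2.1]
opening: 0.033
finger_force: 28.0
```

```bash
python3 - <<'E'
from h import *
im,C,s=snap("wrist","w17"); print(s["tool_pos"],s["opening"],s["finger_force"],rel(s,(.4573,-.2407),.1375))
V=im.min(2)
z=s["tool_pos"][2]
print("expect top centre",proj(C,[*s["tool_pos"][:2],z+.0415]),"base",proj(C,[*s["tool_pos"][:2],z-.0075]))
# bright ring extents
m=((V>120)&(np.indices(V.shape)[0]<284)).astype(np.uint8)
n,l,st,ce=cv2.connectedComponentsWithStats(m)
for i in range(1,n):
    if st[i,4]>60 and 180<ce[i][0]<380 and ce[i][1]>150: print(st[i],ce[i].round(1))
for v in range(225,285,6): print(v,"".join("%4d"%x for x in V[v,236:326:5]))
E
```

```text
[0.47857843 0.18328454 0.13665574] 0.032951383617668785 27.996362090395195 [-0.1788  0.385  -0.0005]
expect top centre [[278.92102749 302.86813149]] base [[279.0603695  254.81511441]]
[ 244  225   72   57 3325] [279.3 255.9]
225   14  20  16  17  23  10  21  89 132 130 120  52  15  18  17  27  26  18
231   15  19   9  13  13 142 146 144 141 139 137 135 130  77  22  27  21  16
237    6  18  17  21 145 144 145 142 143 137 135 133 133 136 102  15  19  12
243   25  17  13 144 146 145 145 140 137 135 133 134 134 132 128  27  24  19
249   29  37  38 142 146 218 243 241 241 240 240 236 230 133 131  88  41  30
255   29  39  77 167 239 223 143 137 140 139 136 133 156 229 216 124  39  36
261   37  38 153 236 146 145 143 139 141 136 137 135 135 131 216 224  39  39
267   38  37 235 142 146 145 138 146 174 181 148 129 133 132 128 226  69  42
273   39  38 234 143 146 233 237 235 236 237 237 238 236 159 130 145  58  38
279   40  40 178 183 235 236 236 165 136 138 148 235 234 235 221 122  57  39
```

Request:
shift_gripper(
  segments="-0.02 0.04 0 0 0 0\n-0.045 0.095 0 0 0 0\n-0.07 0.15 0 0 0 0\n-0.095 0.205 0 0 0 0\n-0.12 0.26 0 0 0 0\n-0.145 0.31 0 0 0 0\n-0.165 0.355 0 0 0 0\n-0.179 0.385 0 0 0 0",
)

```text
t: 25.25
tool_pos: [0.456, -0.2425, 0.1356]
eef_rot: [-0.001, 0.982, 0.19, -0.001]
contact_force: [0.9, 0.2, -2.3]
opening: 0.0329
finger_force: 28.0
```

Request:
shift_gripper(
  segments="0 0 0 0 0 0\n0 0 0 0 0 0\n0 0 0 0 0 0\n0 0 0 0 0 0",
)

```text
t: 25.75
tool_pos: [0.4578, -0.2395, 0.1375]
eef_rot: [0.0, 0.981, 0.192, -0.0]
contact_force: [0.2, 0.8, -2.1]
opening: 0.0325
finger_force: 28.0
```

```bash
python3 - <<'E'
from h import *
im,C,s=snap("wrist","w18"); z=s["tool_pos"][2]; M=rot(s["eef_rot"])
print(s["tool_pos"],rel(s,(.4573,-.2407),.0575),s["joint_vel"].max(),s["opening"])
for dx in (.014,.016,.018,.020): print(dx,proj(C,s["tool_pos"]+M.apply([dx,0,.0075])).round(1))
# back edge of base in w17 with green behind
g=cv2.imread("pics/w17.png")
print([ (v,g[v,279].tolist()) for v in range(217,231)])
# shoulder/top ring circle from w18: bright band hull
V=im.min(2); m=(V>190).astype(np.uint8); m[284:]=0
for v in range(246,284,3):
    r=np.flatnonzero(V[v,230:330]>190)+230
    if len(r): print(v,r.min(),r.max())
E
```

```text
[ 0.45779806 -0.23948281  0.1374886 ] [-0.0009  0.0009  0.08  ] 0.004845124311896239 0.03254236364705774
0.014 [[279.  230.9]]
0.016 [[279.  227.4]]
0.018 [[279.  223.9]]
0.02 [[279.  220.4]]
[(217, [66, 89, 10]), (218, [67, 91, 11]), (219, [68, 91, 11]), (220, [73, 93, 17]), (221, [71, 93, 15]), (222, [70, 92, 17]), (223, [82, 101, 57]), (224, [117, 131, 115]), (225, [136, 150, 149]), (226, [141, 152, 158]), (227, [142, 154, 159]), (228, [141, 154, 158]), (229, [140, 150, 156]), (230, [140, 151, 157])]
246 270 288
249 262 297
252 256 301
255 253 305
258 250 308
261 248 310
264 246 312
267 245 313
270 245 313
273 245 313
276 256 313
279 253 305
```

The sleeve's base is centred in the grip (offset about 0). I lower it over the tip.

Request:
shift_gripper(
  segments="-0.001 0.001 0.02 0 0 0\n-0.001 0.001 0.04 0 0 0\n-0.001 0.001 0.055 0 0 0\n-0.001 0.001 0.066 0 0 0\n-0.001 0.001 0.073 0 0 0\n-0.001 0.001 0.077 0 0 0\n-0.001 0.001 0.077 0 0 0\n-0.001 0.001 0.077 0 0 0",
)

```text
t: 26.8
tool_pos: [0.4573, -0.2417, 0.061]
eef_rot: [0.0, 0.982, 0.191, 0.0]
contact_force: [-0.2, -0.2, -1.3]
opening: 0.0326
finger_force: 28.0
```

Request:
shift_gripper(
  segments="0 0 0.001 0 0 0\n0 0 0.002 0 0 0\n0 0 0.003 0 0 0\n0 0 0.003 0 0 0",
)

```text
t: 27.3
tool_pos: [0.4571, -0.2416, 0.0575]
eef_rot: [0.0, 0.982, 0.191, 0.0]
contact_force: [0.5, 0.1, -1.8]
opening: 0.0326
finger_force: 28.0
```

Request:
shift_gripper(
  segments="0 0 0.0005 0 0 0\n0 0 0.001 0 0 0\n0 0 0.001 0 0 0",
)

```text
t: 27.68
tool_pos: [0.4572, -0.2416, 0.0574]
eef_rot: [0.0, 0.982, 0.191, 0.0]
contact_force: [-3.8, 1.9, 9.7]
opening: 0.0325
finger_force: 28.0
```

The sleeve is seated at exactly the expected height. I release, retract and check numerically in all three views.

Request:
shift_gripper(
  segments="0 0 -0.0005 0 0 0\n0 0 -0.0005 0 0 0\n0 0 -0.0005 0 0 0\n0 0 -0.0005 0 0 0\n0 0 -0.04 0 0 0\n0 0 -0.09 0 0 0\n0 0 -0.13 0 0 0\n0 0 -0.13 0 0 0",
  jaw=0.07,
)

```text
t: 28.68
tool_pos: [0.4587, -0.2423, 0.1897]
eef_rot: [0.002, 0.982, 0.191, 0.002]
contact_force: [0.3, 0.2, -0.7]
opening: 0.0699
finger_force: 0.0
```

Request:
shift_gripper(
  segments="0 0 0 0 0 0\n0 0 0 0 0 0\n0 0 0 0 0 0",
)

```text
t: 29.05
tool_pos: [0.4567, -0.2414, 0.1856]
eef_rot: [-0.001, 0.982, 0.191, -0.001]
contact_force: [-0.1, 0.9, -0.6]
opening: 0.0699
finger_force: 0.0
```

```bash
python3 - <<'E'
from h import *
im,C,s=snap("wrist","w19"); V=im.min(2); print(s["tool_pos"])
q=proj(C,[.4573,-.2407,.099])[0]; print("expect top",q)
for dv in range(-40,44,6):
    v=int(q[1])+dv
    if v<284: print(v,"".join("%4d"%x for x in V[v,226:336:5]))
for n in ("scene","side"):
    im,Cn,_=snap(n,n+"1"); old=cv2.imread(f"pics/{n}0.png")
    d=(cv2.absdiff(im,old).max(2)>40)
    print(n,"pred top/bottom",proj(Cn,[[.4603,-.2424,.099],[.4603,-.2424,.05],[.4603,-.2424,.01]]).round(1).tolist())
    c=blob(fg(im),proj(Cn,[.4603,-.2424,.03])[0])[1][0]; 
    for v in range(c[:,1].min(),c[:,1].max()+1,4):
        u=c[c[:,1]==v,0]; print(v,u.min(),u.max())
    for k,(a,b) in dict(gauge=(.637,-.355),bottle=(.71,.215)).items():
        u,v=proj(Cn,[a,b,.02])[0].astype(int); print(k,"changed px",d[v-25:v+25,u-18:u+18].sum())
E
```

```text
[ 0.45669339 -0.24138256  0.18564677]
expect top [278.83832004 213.1613345 ]
173    6  14  10 193 213 227 167 255 255 148 239 255 222 177 255 235 230 208 205  11   5  16
179   17  15   7 206 214 217 255 159 255 255 238 211 255 255 255 255 235 180 156  16  15  16
185   17  19  13 138 187 236 198 254 193 110 107 108 111 113 251 255 207 145 131  20   9  18
191   13  13  13 136 144 201 196 154 179 250 126 126 177 251  99 206 165 137 126  10   9  15
197   13  23  11 136 139 198 206 129 113 185 194 229 228 108 165 151 195 136 127   4  17   6
203   11  19  16  72 136 178 199 174 198 155 137 131 123 195 145 182 196 126  90   2   0   3
209    5  11  21  15 130 137 192 171 185  98 128 122 134 102 210 187 132 125   7   3   3   9
215   11  12   2  14  17 124 136 179 136 100 101 103 106 102 204 164 12
[... 398 characters left out ...]
  21  22  26  21  28   9   9   6   6   9   1   0   9   7   1   8   7   9  14  16   2   0
251   22  15  12  13   9   9   2  15   8  10  17   7  24  27   7  12  12   5   9   9  10   8
scene pred top/bottom [[368.5, 159.4], [365.5, 176.5], [363.1, 189.7]]
156 368 369
160 362 375
164 361 375
168 360 375
172 358 374
176 355 376
180 355 377
184 348 377
188 345 378
192 345 381
196 346 381
200 349 379
204 357 373
gauge changed px 0
bottle changed px 0
side pred top/bottom [[354.9, 171.1], [353.4, 188.9], [352.2, 203.1]]
170 351 359
174 349 361
178 348 361
182 348 361
186 347 361
190 344 363
194 344 363
198 342 365
202 337 366
206 336 369
210 339 368
214 348 361
gauge changed px 0
bottle changed px 0
```

The sleeve's top is at (368.5,160) in the scene view and (355,172) in the side view, matching the predicted upright stack within a pixel. The gauge and bottle areas show no change.

```bash
python3 -c "
from plant import manip
print(manip.hand_in())"
```

```text
the job is handed in; nothing more can be done
None
```

The stack is built in the order asked (large disc, collar, medium disc, sleeve upright over the spindle tip), the bottle and gauge show no change in the images, and the job was handed in at about 29 s; no verdict was returned.

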